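# Load the test bracket, then draw the spring pump to its index and hold

## Task

Get the pressure test ready: hang the grey load box by its wire bail on the two-pronged bracket so that it hangs free from both prongs, and let go of it. Only then take the spring-loaded bow handle of the hand pump, draw it out until its pointer is in line with the upright index tab on the pump's base, and keep it there: finish while still holding the handle at the index, since it springs back if released. Leave the other things on the bench where they are.

Things in the scene. Friction and masses are not known exactly. Their poses are not given: they have to be found in the camera images.
- load_box: Closed grey metal box, 64 (its x) x 124 (its y) x 50 mm high, 0.3 to 0.6 kg, loose, near the middle of the bench, with a rigid wire bail over it: two uprights at y = +-54 mm and a level top bar, 8 mm thick, along y, centre 125 mm above the underside, open below for 71 mm. Origin: centre of the underside, z up. The only box with a bail.
- bail (a point): Middle of the load box's top bar: 125 mm above the box's underside. Pinch the bar here (8 mm thick) from above with the fingers on its +-x sides.
- bracket: Fixed stand, base 160 x 150 x 14 mm, left or right, yaw up to 0.25 rad. Column 20 mm behind (+x) the origin (on the bench) with an 84 mm cross bar along y, top 207 mm up. From it two 8 mm prongs at y = +-34 mm (gap 60 mm, fingers fit between) run to -x, dip at x = -65 mm and turn up to tips at x = -95 mm, top 218 mm up. The bail bar lies across both prongs, along the bracket's y.
- seat (a point): Where the middle of the bail bar rests: midway between the prongs, 65 mm in front (-x) of the bracket's origin, 197 mm above the bench. The box is wider than the prongs: bring it in from the front (-x), the bar above the tips and the box below the prongs (undersides 184 mm up), then lower; between x = -85 and -35 mm, centred within 8 mm. The box's underside then hangs about 72 mm above the bench.
- pump: Fixed hand pump on a base plate 340 x 190 x 12 mm, on the side away from the bracket, yaw up to 0.25 rad: a lying 68 mm aluminium barrel between dark end plates, tops 87 mm above the bench. The bow handle is drawn out along its -x, towards the robot. Scale ticks 10 mm apart at the +y edge. Origin: on the bench under the front face of the front end plate; x runs to the barrel's rear.
- bow_bar (a point): Middle of the bow handle's level cross bar: 14 mm thick, 94 mm long along pump y, 60 mm above the bench; at home 65 mm in front (-x) of the pump's origin. Two 10 mm rods at y = +-42 mm carry it; between them it is free (58 mm to the end plate), to be pinched from above with fingers on its +-x sides. The pointer, a thin fin on the +y side, is in line with the bar's centre.
- bow (a joint): How far the bow handle is drawn out, m: 0 at home, growing along the pump's -x, stop at 0.100. A spring pulls it home with 4.2 N at 0 plus 120 N per m drawn (about 13 N at 75 mm).
- index: Dark steel index on the pump's base at its +y edge (90 mm from the centre line): an 18 x 24 x 12 mm foot with a thin upright tab, 3 mm thick in x, top 62 mm above the base. Origin: under the tab, 12 mm above the bench, axes parallel to the pump's. The pointer and the bar's centre must come to the same pump x as this tab: 35 to 75 mm drawn, different each time.
- plain_box: Bystander: like the load box but 60 mm high and without a bail, behind the middle. Leave alone.
- filter: Bystander: white plastic breathing filter, a 68 mm disc with a spigot at each end, 66 mm high, standing on one spigot near the robot. Leave alone.
- jar: Bystander: small jar, 52 mm in diameter, 75 mm high, at the back. Leave alone.
- mug: Bystander: white mug, 80 mm in diameter, 90 mm high, on the left. Leave alone.
- motor: Bystander: dark motor block 70 x 50 x 50 mm on the right. Leave alone.

How it is judged:
By the outcome, as a careful person would: the job done as asked, in the order asked, and still so for the second after the job is handed in, while the arm keeps its last pose, push and grip.
It also fails if it takes over 61 s, if anything falls off the work surface, if the arm or the gripper's body presses on something with over 40 N, if the wrist force passes 120 N, or if a joint passes its speed limit or range.

## Robot

A 6-joint arm with a two-finger parallel gripper is mounted at the origin on the work surface. World frame = base frame: x ahead of the robot, y to its left, z up, the work surface at z = 0. Lengths are in m, angles in rad, forces in N, time in s.
With the tool pointing down it reaches from about 0.25 to 0.725 m from the base axis. Payload 4 kg.
Tool frame: the origin (TCP) lies midway between the tips of the shut fingers; the grasp point (between the pads) lies 19 mm behind it; z points along the fingers, x is the direction in which the jaws open and shut, and the axes are right-handed (so a half turn about z gives the same grasp; the last joint's range is limited). The gripper opens to 85 mm and grips with 20 to 120 N. Pads are 22 mm wide; open, the fingers measure 114 mm over their backs; the gripper's body (76 mm by 85 mm) begins 54 mm behind the grasp point. The pads swing forward as they close: fully open they stand 13 mm farther back than shut.
Start: joints at [-1.272, 0.241, 0.005, 1.335, 0, 1.571], TCP at [0.147, -0.478, 0.231] pointing down, gripper open.
Joint ranges: [-2.72, 2.72], [-1.05, 1.87], [-1.09, 1.28], [-1.99, 2.15], [-1.42, 1.44], [-3.14, 3.14]. Speed limits (rad/s): [2.79, 2.79, 3.14, 3.14, 3.14, 3.14].

## Interface

Orientations are given as a unit quaternion [x, y, z, w].
In Python, from workcell import bot gives the robot as it stands.
- The arm moves only by the tool drive_tool, never from a script. Its argument "rows" is text: rows parted by semicolons, each of 5 numbers parted by spaces: the finger opening in mm, from 0 to 85.4, then the shift along the tool's x, y, z in mm, then the turn about the tool's z in rad. A call has 1 to 12 rows; each row shifts and turns the commanded pose from where the row before left it, along the tool's axes as they then stand; what a row does not reach is not made up. A row lasts 1/10 s, in which the tool goes at most 50 mm and 8.59 degrees, less where a joint would pass 70% of its speed; a pose out of reach is approached as far as the arm can. A call is refused whole if a number of a shift passes 50 or a number of a turn 0.15, either way. A call with a gripper value outside its range is refused whole. The fingers move at their own pace and stop on an object; the grip force is fixed at half the most. Time passes only in rows, so rows that do not move let the fingers close. It gives the time, the measured TCP pose, the force and the opening at its end, in the units of the state.
- bot.get_obs(): the state, without advancing time (a new reading comes with each control period).
- bot.camera(name): name is "scene" or "top"; returns a dict with "image" (480x640x3 uint8, red, green, blue), "vertical_fov" (degrees; the focal length in pixels is half the picture's height over the tangent of half this angle, whatever the lens; pixels are square), "cx", "cy" (the principal point, pixels), "k1" (the pictures are not rectified: a ray, as slopes to the right and down, at radius r is drawn at 1 + k1 r^2 times it, then the intrinsics apply), "R" (3x3) and "t" (3): a world point X has camera coordinates R X + t. Camera axes: x right, y down, z forward; pixel columns grow to the right and rows downward; lengths in m; the calibration is good to about 2 mm. A picture is of the moment at which its call begins. There is no depth.
- bot.job_done(): hands the job in, once; it reports no verdict.
The state is a dict: "clock": time; "joint_pos": joint angles; "joint_vel": joint speeds; "tau": joint torques, N m; "eef_pos": TCP position; "tool_rot": TCP orientation; "ft_force": force on the tool from outside, world axes, zero at the start; "ft_torque": the same for the moment, N m; "grip_width": finger opening in m.
Only numpy, scipy, OpenCV 4.12 (cv2) and the standard library are available. Lean on these libraries where they do the work, as an engineer would, in place of code of your own. Each camera call takes 0.05 s, during which the arm holds its last target. There are 200 camera calls.

## Working session

There is one attempt and no reset: what is moved stays moved. The work goes in short steps, Python scripts to look and compute and a tool call to move; the robot and the scene stay as the last step left them, time stands still between calls to the robot, and variables do not carry over. Pictures are saved under pics/ and viewed, about 8 in all and at most 12, crops included, and the job is handed in when it is done.

Besides the shell and the picture viewer there is one more tool, called after "Emit:" by a JSON object that holds its "name" and its "arguments". drive_tool: Moves the arm, as the interface text tells. Its arguments: {"type":"object","properties":{"rows":{"type":"string"}},"required":["rows"]}

```bash
mkdir -p pics; cat > h.py <<'E'
import numpy as np, cv2
from workcell import bot
def cam(n):
    c=bot.camera(n); f=c["image"].shape[0]/2/np.tan(np.radians(c["vertical_fov"])/2)
    c["K"]=np.array([[f,0,c["cx"]],[0,f,c["cy"]],[0,0,1.]]); c["R"]=np.array(c["R"]);c["t"]=np.array(c["t"]); c["d"]=np.array([c["k1"],0,0,0.]); return c
def save(c,f): cv2.imwrite("pics/"+f,cv2.cvtColor(c["image"],cv2.COLOR_RGB2BGR))
def ray(c,uv):
    p=cv2.undistortPoints(np.array([[uv]],float),c["K"],c["d"])[0,0]
    return -c["R"].T@c["t"], c["R"].T@np.array([p[0],p[1],1])
def onz(c,uv,z):
    o,d=ray(c,uv); return (o+d*(z-o[2])/d[2]).round(4)
def proj(c,X):
    return cv2.projectPoints(np.array(X,float).reshape(-1,3),cv2.Rodrigues(c["R"])[0],c["t"],c["K"],c["d"])[0][:,0].round(1)
def tri(c1,u1,c2,u2):
    o1,d1=ray(c1,u1);o2,d2=ray(c2,u2)
    s=np.linalg.lstsq(np.c_[d1,-d2],o2-o1,rcond=None)[0]; a,b=o1+s[0]*d1,o2+s[1]*d2
    return ((a+b)/2).round(4), np.linalg.norm(a-b).round(4)
E
python3 - <<'E'
from h import *
for n in("scene","top"):
    c=cam(n); save(c,n+"0.png"); print(n,c["K"][0,0],c["k1"],(-c["R"].T@c["t"]).round(3),c["R"].round(2).tolist())
print(bot.get_obs())
E
```

```text
scene 484.12179402102936 -0.023152196927350346 [ 1.51  -0.033  0.975] [[0.05, 1.0, -0.02], [0.66, -0.05, -0.75], [-0.75, 0.02, -0.66]]
top 476.63779055389364 -0.04735479355996548 [ 0.456 -0.005  1.474] [[-0.01, -1.0, -0.01], [-1.0, 0.01, -0.08], [0.08, 0.01, -1.0]]
{'clock': 0.1, 'joint_pos': array([-1.27199419e+00,  2.41332687e-01,  3.88066453e-03,  1.33521298e+00,
       -1.86403957e-05,  1.57080689e+00]), 'joint_vel': array([ 2.70449696e-05, -4.25869534e-04,  4.78611333e-03,  2.20641054e-04,
       -1.37600541e-03, -7.00955942e-05]), 'tau': array([ 3.46218112e-04, -3.73138440e+01,  2.53010041e+01,  1.08987329e-02,
       -4.96640689e-05,  2.65672817e-06]), 'eef_pos': array([ 0.14701747, -0.47731107,  0.23051275]), 'tool_rot': array([ 8.04476359e-01, -5.93983934e-01, -7.57195329e-04, -5.47476387e-04]), 'ft_force': array([-0.74210689, -0.43226779, -0.50887785]), 'ft_torque': array([ 0.00850978,  0.02183754, -0.0323993 ]), 'grip_width': 0.08547155164375933}
```

View pics/scene0.png

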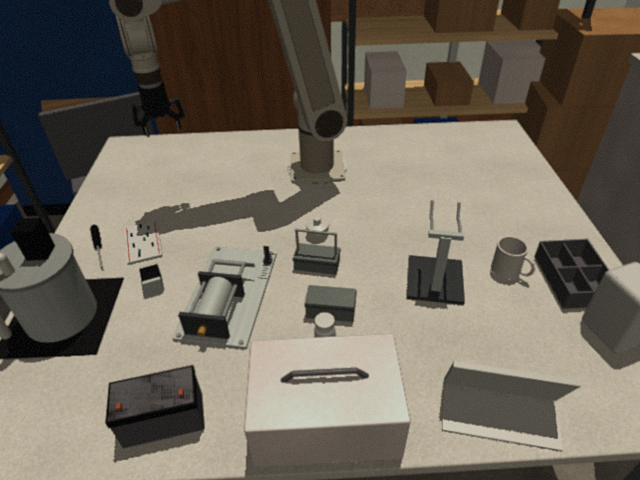

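View pics/top0.png

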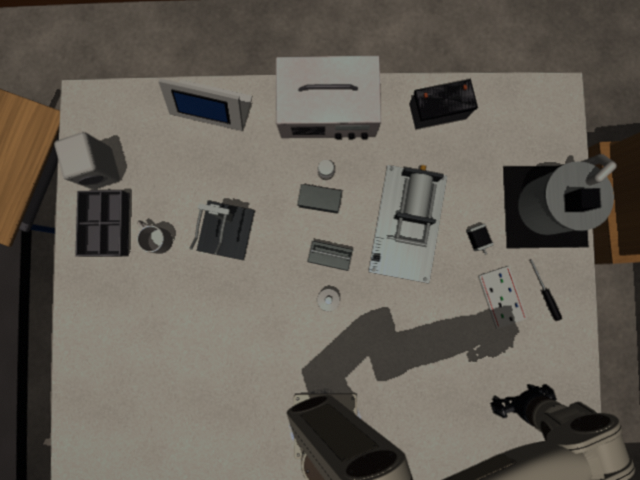

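The scene picture shows the pump at about (225,295), the load box at (316,255), the bracket at (440,250) with the filter just in front of the box. The top view shows the same things: box (330,253), bracket (222,228), pump (410,220). Next I look at enlarged crops.

```bash
python3 - <<'E'
import cv2
def g(im,x0,x1,y0,y1,s,out):
    c=cv2.resize(im[y0:y1,x0:x1],None,fx=s,fy=s,interpolation=cv2.INTER_CUBIC)
    c=cv2.convertScaleAbs(c,alpha=1.5,beta=10)
    for x in range(x0-x0%20+20,x1,20): cv2.line(c,((x-x0)*s,0),((x-x0)*s,6),(0,0,255),1);cv2.putText(c,str(x),((x-x0)*s-10,16),0,.35,(0,0,255),1)
    for y in range(y0-y0%20+20,y1,20): cv2.line(c,(0,(y-y0)*s),(6,(y-y0)*s),(0,0,255),1);cv2.putText(c,str(y),(8,(y-y0)*s+4),0,.35,(0,0,255),1)
    return c
t=cv2.imread("pics/top0.png");s=cv2.imread("pics/scene0.png")
import numpy as np
a=g(t,190,260,190,265,4,0); b=g(t,300,445,160,310,4,0)
h=np.zeros((600,860,3),np.uint8);h[:300,:280]=a;h[:600,280:860]=b
cv2.imwrite("pics/c1.png",h[:, :860][:, :] if 0 else cv2.resize(h,(800,558)))
c=g(s,170,350,210,350,4,0);cv2.imwrite("pics/c2.png",c)
d=g(s,390,480,190,310,5,0);cv2.imwrite("pics/c3.png",d)
E
```

```text
(no output)
```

View pics/c1.png

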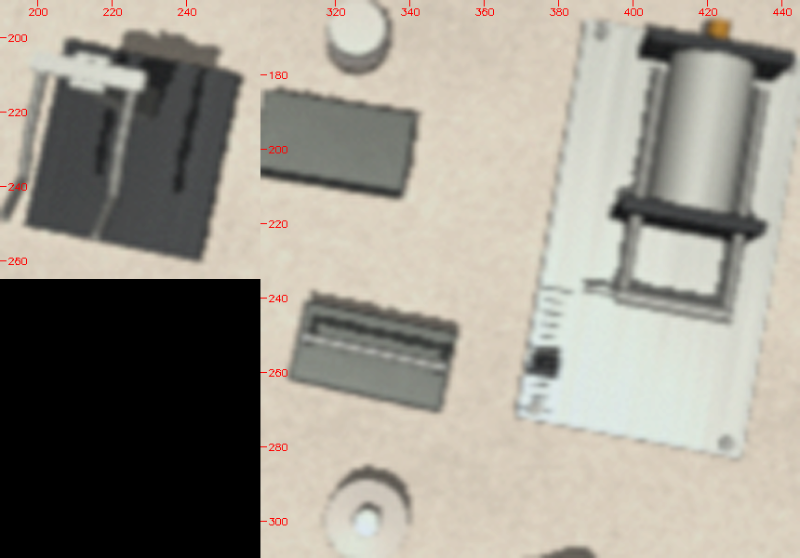

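View pics/c2.png

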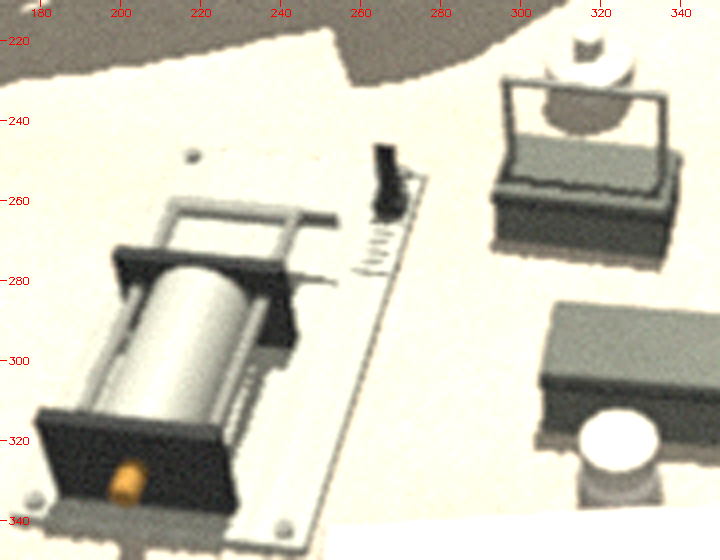

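The top crop gives the bail bar at (311.6,250.6) to (349.2,258.4), the bow bar's centre near (411,242), and the index block at (376,257). In the scene crop, the bail bar runs (295.8,230) to (336.2,234.5) and the tab's top is at (266,246).

```bash
cat >> h.py <<'E'
def crop(c,x0,x1,y0,y1,s):
    im=cv2.cvtColor(c["image"],cv2.COLOR_RGB2BGR)
    im=cv2.convertScaleAbs(cv2.resize(im[y0:y1,x0:x1],None,fx=s,fy=s,interpolation=cv2.INTER_CUBIC),alpha=1.5,beta=10)
    for x in range(x0-x0%10+10,x1,10): cv2.putText(im,str(x),((x-x0)*s-10,10),0,.35,(0,0,255),1);cv2.line(im,((x-x0)*s,12),((x-x0)*s,18),(0,0,255),1)
    for y in range(y0-y0%10+10,y1,10): cv2.putText(im,str(y),(0,(y-y0)*s+4),0,.35,(0,0,255),1);cv2.line(im,(24,(y-y0)*s),(30,(y-y0)*s),(0,0,255),1)
    return im
E
python3 - <<'E'
from h import *
t=cam("top");s=cam("scene")
h=np.zeros((500,780,3),np.uint8)
a=crop(s,400,475,195,310,4);b=crop(t,180,265,185,270,5);h[:460,:300]=a;h[:425,310:735]=b
cv2.imwrite("pics/c3.png",h)
A=tri(t,(311.6,250.6),s,(295.8,230));B=tri(t,(349.2,258.4),s,(336.2,234.5))
print("bail",A,B); d=A[0]-B[0];print("yaw",np.arctan2(-d[0],d[1]),(A[0]+B[0])/2)
# load box top corners, from top view z=.05
P=[onz(t,(300+(x-260)/3.72,160+y/3.72),.05) for x,y in((312,298),(458,325),(440,410),(288,380))]
print("boxtop",P,np.mean(P,0))
# base plate corners z=.012
Q=[onz(t,(300+(x-260)/3.72,160+y/3.72),.012) for x,y in((584,20),(516,418),(742,457))]
print("plate",Q)
print("bow L,R",onz(t,(300+360/3.72,160+297/3.72),.067),onz(t,(300+468/3.72,160+314/3.72),.067))
print("bow scene",onz(s,(170+175/4,210+204/4),.067),onz(s,(170+298/4,210+215/4),.067))
print("index foot",onz(t,(376.0,257),.024), "tabtop scene",onz(s,(265.8,246.2),.074))
E
```

```text
bail (array([ 0.5269, -0.0197,  0.1525]), np.float64(0.1044)) (array([ 0.5079, -0.0185,  0.1176]), np.float64(0.1102))
yaw -1.6338704446918089 [ 0.5174  -0.0191   0.13505]
boxtop [array([0.5604, 0.0278, 0.05  ]), array([ 0.5371, -0.0893,  0.05  ]), array([ 0.4691, -0.0738,  0.05  ]), array([0.4946, 0.0478, 0.05  ])] [ 0.5153   -0.021875  0.05    ]
plate [array([ 0.7939, -0.2017,  0.012 ]), array([ 0.4622, -0.138 ,  0.012 ]), array([ 0.4277, -0.3232,  0.012 ])]
bow L,R [ 0.5569 -0.2176  0.067 ] [ 0.5422 -0.3033  0.067 ]
bow scene [ 0.5452 -0.3004  0.067 ] [ 0.5617 -0.2154  0.067 ]
index foot [ 0.5084 -0.1596  0.024 ] tabtop scene [ 0.5025 -0.1595  0.074 ]
```

View pics/c3.png

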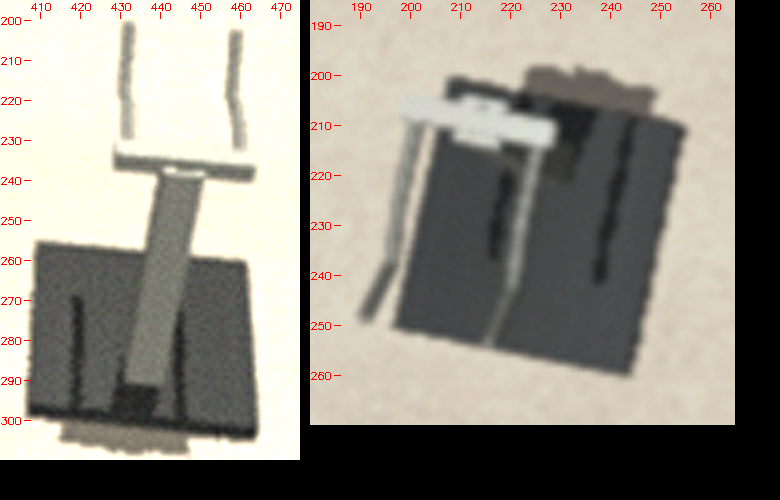

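The crops show the bracket's prongs: in the top view dips at (197,236.6) and (220.6,242.6), in the scene view at (458,219) and (431,219). The scene camera faces the robot, so left and right swap when I match ends.

```bash
python3 - <<'E'
from h import *
t=cam("top");s=cam("scene")
f=lambda a,b:(tri(t,*a[:1],s,*a[1:]))
A=tri(t,(311.6,250.6),s,(336.2,234.5));B=tri(t,(349.2,258.4),s,(295.8,230))
print("bail",A,B); d=A[0]-B[0];print("yaw",np.arctan2(-d[0],d[1]),(A[0]+B[0])/2)
for n,u,v in(("dip+",(197,236.6),(458,219)),("dip-",(220.6,242.6),(431.3,219)),("tip+",(191,248.5),(458.7,203)),("tip-",(215.5,253.8),(432,201))): print(n,tri(t,u,s,v))
P=[onz(t,(180+(x-310)/5,185+y/5),.014) for x,y in((448,78),(686,127),(632,376),(394,328))]
print("base",P,np.mean(P,0)); 
S=[onz(s,(400+x/4,195+y/4),.014) for x,y in((36,242),(246,264),(257,433),(28,412))]
print("baseS",S,np.mean(S,0))
C=[onz(t,(180+(x-310)/5,185+y/5),.207) for x,y in((403,105),(555,135))];print("cross",C)
E
```

```text
bail (array([0.5252, 0.0343, 0.1248]), np.float64(0.0023)) (array([ 0.5017, -0.0729,  0.1273]), np.float64(0.0001))
yaw -0.215802774635664 [ 0.51345 -0.0193   0.12605]
dip+ (array([0.5637, 0.3435, 0.1913]), np.float64(0.0029))
dip- (array([0.5472, 0.2802, 0.1817]), np.float64(0.0014))
tip+ (array([0.5299, 0.3511, 0.2167]), np.float64(0.0006))
tip- (array([0.5151, 0.2855, 0.2157]), np.float64(0.0001))
base [array([0.6901, 0.3579, 0.014 ]), array([0.6574, 0.2095, 0.014 ]), array([0.5039, 0.2428, 0.014 ]), array([0.5351, 0.3902, 0.014 ])] [0.596625 0.3001   0.014   ]
baseS [array([0.5043, 0.2472, 0.014 ]), array([0.5371, 0.3915, 0.014 ]), array([0.6934, 0.3571, 0.014 ]), array([0.6655, 0.2124, 0.014 ])] [0.600075 0.30205  0.014   ]
cross [array([0.6448, 0.3342, 0.207 ]), array([0.6274, 0.2517, 0.207 ])]
```

```bash
cat >> h.py <<'E'
from scipy.spatial.transform import Rotation as Ro
def go(target,yaw=None):
    o=bot.get_obs(); M=Ro.from_quat(o["tool_rot"]).as_matrix(); x=M[:,0]; a=np.arctan2(x[1],x[0])
    e=np.array(target)-o["eef_pos"]
    print("tool ang",a.round(4),"shift now-axes mm",(M.T@e*1000).round(1), "F",o["ft_force"].round(1),"z",M[:,2].round(3),"w",o["grip_width"].round(4),"t",o["clock"])
    if yaw is not None:
        X=np.array([np.cos(yaw),np.sin(yaw),0]);Y=np.array([np.sin(yaw),-np.cos(yaw),0])
        print("turn",-(yaw-a),"shift after turn",(np.array([X@e,Y@e,-e[2]])*1000).round(1))
E
python3 -c "
from h import *
go([.5135,-.0193,.20],-.213)"
```

```text
Traceback (most recent call last):
  File "h.py", line 28, in go
    print("tool ang",a.round(4),"shift now-axes mm",(M.T@e*1000).round(1), "F",o["ft_force"].round(1),"z",M[:,2].round(3),"w",o["grip_width"].round(4),"t",o["clock"])
                                                                                                                              ^^^^^^^^^^^^^^^^^^^^^
AttributeError: 'float' object has no attribute 'round'
```

Emit:
{"name": "drive_tool", "arguments": {"rows": "85 0 0 0 -0.149; 85 0 0 0 -0.149; 85 0 0 0 -0.149; 85 0 0 0 -0.149; 85 0 0 0 -0.149; 85 0 0 0 -0.149; 85 0 0 0 -0.149; 85 0 0 0 0"}}

```text
clock: 1.1
eef_pos: [0.1472, -0.4778, 0.2312]
tool_rot: [0.993, -0.114, -0.0, -0.0]
ft_force: [0.3, 0.2, -0.3]
grip_width: 0.085
```

```bash
python3 -c "
from h import *
go([.5135,-.0193,.20],-.213)"
```

```text
Traceback (most recent call last):
  File "h.py", line 28, in go
    print("tool ang",a.round(4),"shift now-axes mm",(M.T@e*1000).round(1), "F",o["ft_force"].round(1),"z",M[:,2].round(3),"w",o["grip_width"].round(4),"t",o["clock"])
                                                                                                                              ^^^^^^^^^^^^^^^^^^^^^
AttributeError: 'float' object has no attribute 'round'
```

```bash
sed -i 's/o\["grip_width"\].round(4)/o["grip_width"]/' h.py; python3 -c "
from h import *
go([.5135,-.0193,.20],-.213)"
```

```text
tool ang -0.2293 shift now-axes mm [ 252.6 -529.7   31.3] F [ 0.3  0.2 -0.3] z [-0.  0. -1.] w 0.08497025443264307 t 1.1
turn -0.01628489273577069 shift after turn [ 261.1 -525.6   31.2]
```

Emit:
{"name": "drive_tool", "arguments": {"rows": "85 10 -20 0 -0.016; 85 20 -40 0 0; 85 20 -40 0 0; 85 20 -42 0 0; 85 20 -42 0 0; 85 20 -42 0 0; 85 20 -42 0 0; 85 20 -42 0 0; 85 20 -42 0 0; 85 20 -40 0 0; 85 20 -40 0 0; 85 20 -40 0 0"}}

```text
clock: 2.3
eef_pos: [0.473, -0.0636, 0.2315]
tool_rot: [0.994, -0.108, 0.0, 0.0]
ft_force: [0.4, -1.3, 0.6]
grip_width: 0.085
```

Emit:
{"name": "drive_tool", "arguments": {"rows": "85 18 -30 15 0; 85 13 -22 16 0; 85 0 0 0 0; 85 0 0 0 0"}}

```text
clock: 2.7
eef_pos: [0.5128, -0.0208, 0.1997]
tool_rot: [0.994, -0.107, -0.001, 0.0]
ft_force: [0.2, 0.4, 0.0]
grip_width: 0.0851
```

```bash
python3 - <<'E'
from h import *
go([.5135,-.0193,.106],-.213)
t=cam("top");s=cam("scene")
h=np.zeros((600,800,3),np.uint8);h[:600,:400]=crop(t,280,380,190,340,4);h[:600,400:]=crop(s,270,370,160,310,4);cv2.imwrite("pics/c4.png",h)
E
```

```text
tool ang -0.2139 shift now-axes mm [ 0.5 -1.7 93.7] F [0.2 0.4 0. ] z [-0.002 -0.    -1.   ] w 0.0851130847203615 t 2.7
turn -0.0009006436504909732 shift after turn [ 0.4 -1.6 93.7]
```

View pics/c4.png

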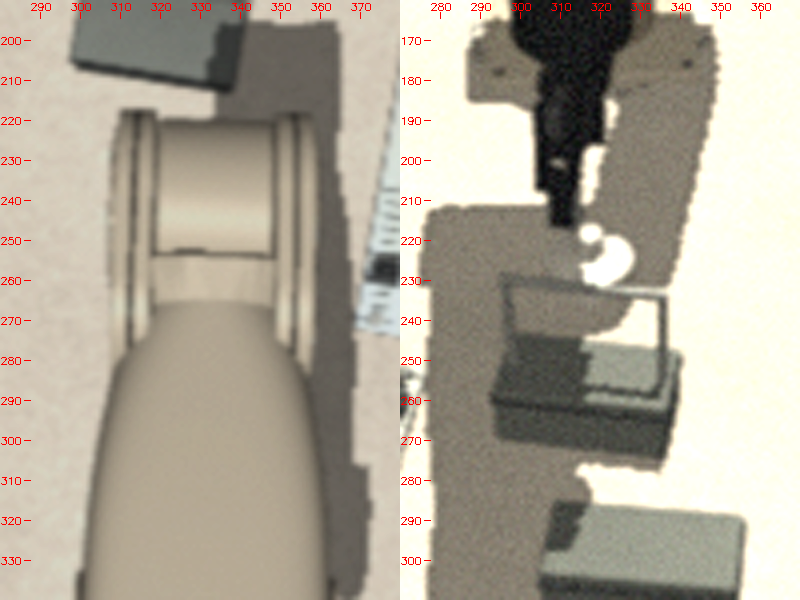

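The scene half shows the fingertip at about (310,216) and the bail bar spanning (297–336, 230–234). I'll check this by projecting the points before I descend.

```bash
python3 - <<'E'
from h import *
s=cam("scene"); 
print(proj(s,[[.5128,-.0208,.2],[.555,-.03,.187+.026],[.5135,-.0193,.125],[.525,.0343,.125],[.5017,-.0729,.127]]),s["cx"])
E
```

```text
[[314.3 210.5]
 [311.1 216.9]
 [315.7 232.5]
 [335.8 234.4]
 [295.8 230.1]] 320.82196830432974
```

Emit:
{"name": "drive_tool", "arguments": {"rows": "85 0 -2 20 0; 85 0 0 25 0; 85 0 0 25 0; 85 0 0 15 0; 85 0 0 9 0; 85 0 0 0 0; 85 0 0 0 0"}}

```text
clock: 3.55
eef_pos: [0.5143, -0.0196, 0.1073]
tool_rot: [0.994, -0.107, 0.001, -0.0]
ft_force: [-0.8, -0.7, 0.1]
grip_width: 0.0849
```

Emit:
{"name": "drive_tool", "arguments": {"rows": "50 0 0 0 0; 20 0 0 0 0; 0 0 0 0 0; 0 0 0 0 0; 0 0 0 0 0; 0 0 0 0 0; 0 0 0 0 0; 0 0 0 0 0; 0 0 0 0 0; 0 0 0 0 0"}}

```text
clock: 4.55
eef_pos: [0.5136, -0.0191, 0.1064]
tool_rot: [0.994, -0.106, -0.0, 0.0]
ft_force: [-1.6, -0.0, 2.8]
grip_width: 0.0058
```

Emit:
{"name": "drive_tool", "arguments": {"rows": "0 0 0 -5 0; 0 0 0 -10 0; 0 0 0 -15 0; 0 0 0 -15 0; 0 0 0 -20 0; 0 0 0 -20 0; 0 0 0 -20 0; 0 0 0 -15 0; 0 0 0 -10 0; 0 0 0 -5 0; 0 0 0 0 0; 0 0 0 0 0"}}

```text
clock: 5.75
eef_pos: [0.5133, -0.0191, 0.2405]
tool_rot: [0.994, -0.106, -0.001, 0.0]
ft_force: [-0.6, 0.9, -3.5]
grip_width: 0.006
```

```bash
python3 - <<'E'
from h import *
go([.437,.337,.223],-.213)
s=cam("scene")
cv2.imwrite("pics/c5.png",crop(s,250,410,130,280,5))
E
```

```text
tool ang -0.213 shift now-axes mm [-149.8 -331.9   17.6] F [-0.6  0.9 -3.5] z [-0.002  0.    -1.   ] w 0.0060275516359912015 t 5.75
turn 1.9399842573597503e-05 shift after turn [-149.9 -331.9   17.5]
```

View pics/c5.png

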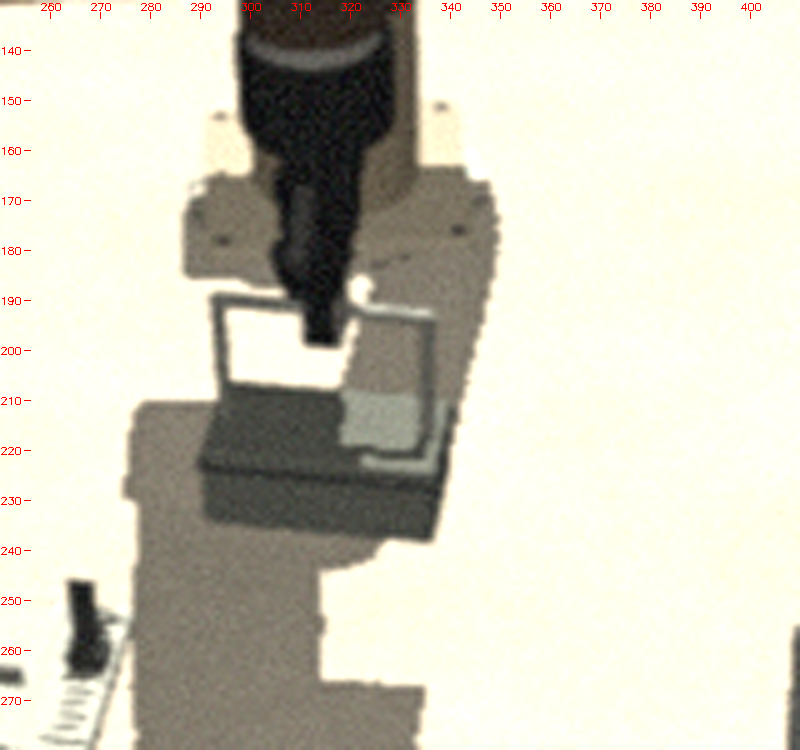

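The box is held by the bail's middle and hangs level (bar at y≈190–193, underside clear). I carry it to a spot in front of the bracket.

Emit:
{"name": "drive_tool", "arguments": {"rows": "0 -4 -9 1 0; 0 -9 -19 1 0; 0 -12 -28 2 0; 0 -15 -33 2 0; 0 -16 -35 2 0; 0 -16 -35 2 0; 0 -16 -35 2 0; 0 -16 -35 2 0; 0 -15 -33 2 0; 0 -13 -29 2 0; 0 -10 -22 0 0; 0 -5 -12 0 0"}}

```text
clock: 7.0
eef_pos: [0.4373, 0.3319, 0.2224]
tool_rot: [0.994, -0.105, -0.001, 0.0]
ft_force: [-0.7, -0.2, -3.9]
grip_width: 0.0057
```

Emit:
{"name": "drive_tool", "arguments": {"rows": "0 -3 -7 0 0; 0 0 0 0 0; 0 0 0 0 0; 0 0 0 0 0; 0 0 0 0 0; 0 0 0 0 0"}}

```text
clock: 7.6
eef_pos: [0.4377, 0.3364, 0.2235]
tool_rot: [0.994, -0.107, 0.0, -0.0]
ft_force: [-0.5, -1.3, -4.0]
grip_width: 0.0056
```

```bash
python3 - <<'E'
from h import *
go([.437,.337,.222],-.213)
go([.5535,.3117,.222],-.213)
t=cam("top");s=cam("scene")
h=np.zeros((600,800,3),np.uint8);h[:600,:400]=crop(t,160,260,180,330,4);h[:600,400:]=crop(s,400,500,160,310,4);cv2.imwrite("pics/c6.png",h)
E
```

```text
tool ang -0.2142 shift now-axes mm [-0.8 -0.4  1.5] F [-0.5 -1.3 -4. ] z [ 0.  0. -1.] w 0.005633869989550379 t 7.6
turn -0.0012186901694132835 shift after turn [-0.8 -0.4  1.5]
tool ang -0.2142 shift now-axes mm [118.4  -0.5   1.5] F [-0.5 -1.3 -4. ] z [ 0.  0. -1.] w 0.005633869989550379 t 7.6
turn -0.0012186901694132835 shift after turn [118.4  -0.3   1.5]
```

View pics/c6.png

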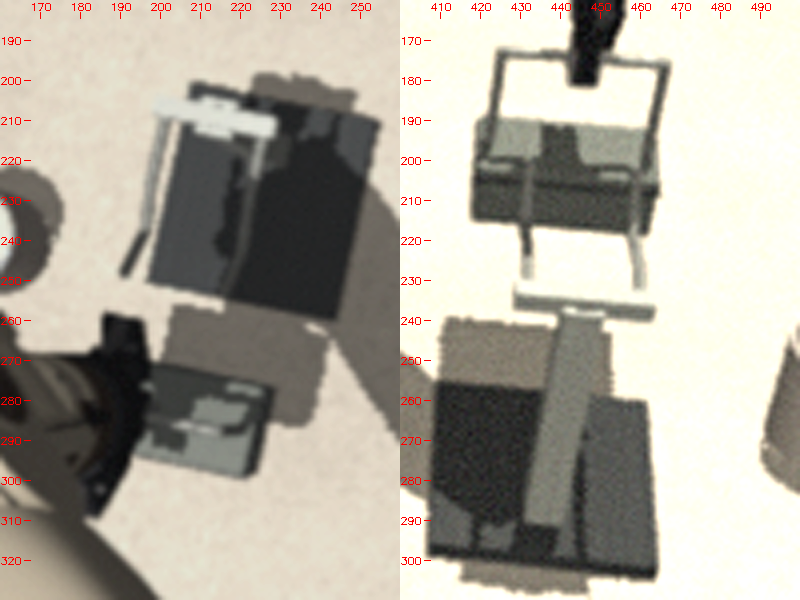

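The box is in front of the bracket, with its bail centred on the prongs (uprights at 424/466 and tips at 432/459 in the scene half). I bring it in along +x.

Emit:
{"name": "drive_tool", "arguments": {"rows": "0 5 0 0 0; 0 10 0 0 0; 0 14 0 1 0; 0 15 0 0 0; 0 15 0 0 0; 0 15 0 0 0; 0 15 0 0 0; 0 14 0 0 0; 0 10 0 0 0; 0 5 0 0 0; 0 0 0 0 0; 0 0 0 0 0"}}

```text
clock: 8.9
eef_pos: [0.5524, 0.3122, 0.2221]
tool_rot: [0.994, -0.106, -0.0, 0.0]
ft_force: [0.3, -0.3, -3.3]
grip_width: 0.0058
```

```bash
python3 - <<'E'
from h import *
go([.5535,.3117,.178],-.213)
t=cam("top");s=cam("scene")
h=np.zeros((600,800,3),np.uint8);h[:600,:400]=crop(t,160,260,180,330,4);h[:600,400:]=crop(s,400,500,160,310,4);cv2.imwrite("pics/c7.png",h)
E
```

```text
tool ang -0.2129 shift now-axes mm [ 1.2  0.2 44.1] F [ 0.3 -0.3 -3.3] z [-0.001 -0.    -1.   ] w 0.005761981164493667 t 8.9
turn 8.681002600127719e-05 shift after turn [ 1.2  0.2 44.1]
```

View pics/c7.png

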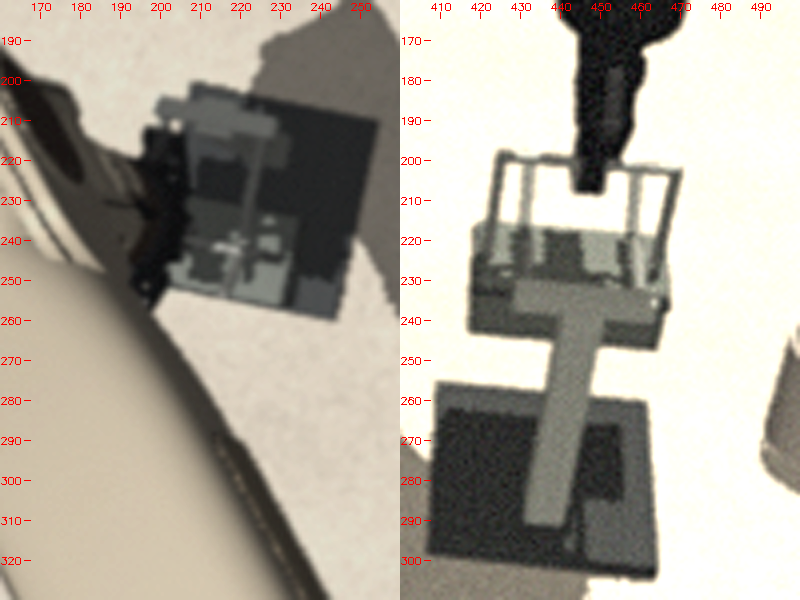

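The bar is over the prongs behind the tips, centred within about 3 mm after allowing for perspective. I lower it until it seats.

Emit:
{"name": "drive_tool", "arguments": {"rows": "0 1 0 5 0; 0 0 0 8 0; 0 0 0 10 0; 0 0 0 8 0; 0 0 0 5 0; 0 0 0 4 0; 0 0 0 0 0; 0 0 0 0 0"}}

```text
clock: 9.8
eef_pos: [0.5538, 0.312, 0.1825]
tool_rot: [0.994, -0.106, 0.0, -0.0]
ft_force: [0.3, -0.1, -3.9]
grip_width: 0.0056
```

Emit:
{"name": "drive_tool", "arguments": {"rows": "0 0 0 2 0; 0 0 0 2 0; 0 0 0 0 0; 0 0 0 0 0"}}

```text
clock: 10.2
eef_pos: [0.5542, 0.312, 0.1787]
tool_rot: [0.994, -0.106, 0.001, -0.0]
ft_force: [1.4, 0.2, -2.4]
grip_width: 0.006
```

Emit:
{"name": "drive_tool", "arguments": {"rows": "0 0 0 1 0; 0 0 0 0 0; 0 0 0 0 0"}}

```text
clock: 10.5
eef_pos: [0.5544, 0.3121, 0.1783]
tool_rot: [0.994, -0.106, 0.001, -0.0]
ft_force: [1.8, -0.3, 2.0]
grip_width: 0.0056
```

Emit:
{"name": "drive_tool", "arguments": {"rows": "0 0 0 1 0; 0 0 0 0 0; 0 0 0 0 0"}}

```text
clock: 10.8
eef_pos: [0.5545, 0.3121, 0.1781]
tool_rot: [0.994, -0.106, 0.001, -0.001]
ft_force: [1.1, -1.0, 6.4]
grip_width: 0.006
```

Contact force shows the bar is seated on the prongs, so I release it gently and withdraw upwards.

Emit:
{"name": "drive_tool", "arguments": {"rows": "12 0 0 -1 0; 20 0 0 0 0; 30 0 0 0 0; 40 0 0 0 0; 45 0 0 0 0; 45 0 0 0 0"}}

```text
clock: 11.4
eef_pos: [0.5535, 0.3119, 0.1771]
tool_rot: [0.994, -0.106, -0.0, 0.0]
ft_force: [-0.1, -0.5, -0.9]
grip_width: 0.0451
```

Emit:
{"name": "drive_tool", "arguments": {"rows": "45 0 0 -5 0; 45 0 0 -10 0; 45 0 0 -15 0; 45 0 0 -20 0; 45 0 0 -25 0; 45 0 0 -25 0; 45 0 0 -20 0; 45 0 0 0 0"}}

```text
clock: 12.2
eef_pos: [0.5551, 0.3127, 0.3021]
tool_rot: [0.994, -0.106, 0.003, -0.002]
ft_force: [0.1, 0.9, 0.5]
grip_width: 0.0447
```

```bash
python3 - <<'E'
from h import *
# bow bar 0.060 z ; target TCP above
go([.5515,-.2593,.23],-.188)
t=cam("top");s=cam("scene")
h=np.zeros((600,800,3),np.uint8);h[:600,:400]=crop(t,160,260,180,330,4);h[:600,400:]=crop(s,400,500,160,310,4);cv2.imwrite("pics/c8.png",h)
E
```

```text
tool ang -0.2131 shift now-axes mm [117.  560.2  69.7] F [0.1 0.9 0.5] z [ 0.007  0.004 -1.   ] w 0.0446712054150678 t 12.2
turn -0.025078239064845603 shift after turn [103.4 562.6  72.1]
```

View pics/c8.png

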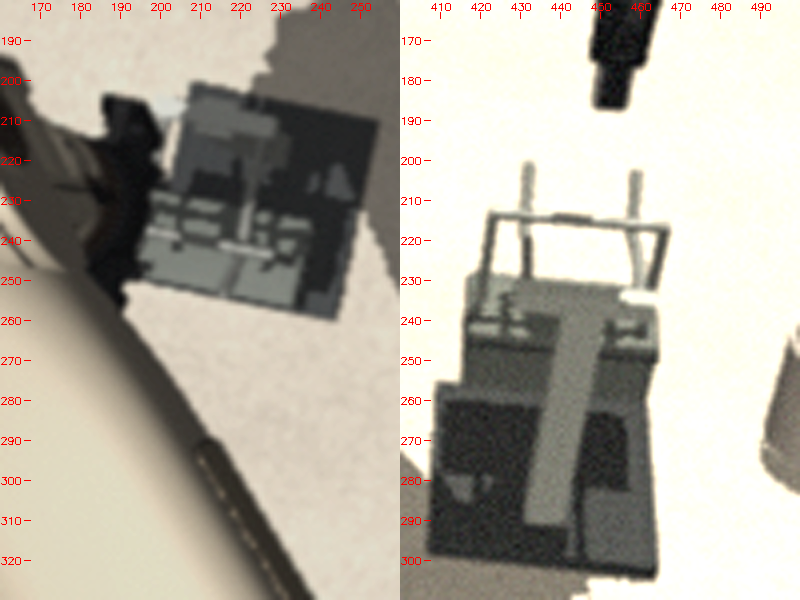

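The box hangs from both prongs with its bar level at y≈214–217, and the gripper is clear. Next I move above the pump handle.

Emit:
{"name": "drive_tool", "arguments": {"rows": "45 3 15 0 -0.025; 45 6 30 0 0; 45 8 44 0 0; 45 9 48 0 0; 45 9 48 0 0; 45 9 48 0 0; 45 9 48 0 0; 45 9 48 0 0; 45 9 48 0 0; 45 9 48 0 0; 45 9 48 0 0; 45 8 42 20 0"}}

```text
clock: 13.5
eef_pos: [0.5525, -0.2149, 0.2781]
tool_rot: [0.996, -0.094, 0.002, 0.001]
ft_force: [0.6, 0.1, 0.4]
grip_width: 0.0453
```

Emit:
{"name": "drive_tool", "arguments": {"rows": "45 5 30 25 0; 45 2 17 25 0; 45 0 0 0 0; 45 0 0 0 0"}}

```text
clock: 13.9
eef_pos: [0.5494, -0.2591, 0.2258]
tool_rot: [0.996, -0.094, -0.002, -0.001]
ft_force: [1.1, 0.2, 0.4]
grip_width: 0.0453
```

```bash
python3 - <<'E'
from h import *
go([.5515,-.2593,.10],-.188)
s=cam("scene")
cv2.imwrite("pics/c9.png",crop(s,170,290,190,300,5))
for n,X in dict(bow=[.5515,-.2593,.067],tabtop=[.5025,-.1595,.074],tcp=bot.get_obs()["eef_pos"]).items(): print(n,proj(s,X))
import cv2
E
```

```text
tool ang -0.1887 shift now-axes mm [  2.6   0.  125.8] F [1.1 0.2 0.4] z [-0.003  0.002 -1.   ] w 0.04533076575501327 t 13.9
turn -0.0007336566931514521 shift after turn [  2.1  -0.2 125.8]
bow [[228.6 261.9]]
tabtop [[265.8 246.2]]
tcp [[219.5 215.4]]
```

View pics/c9.png

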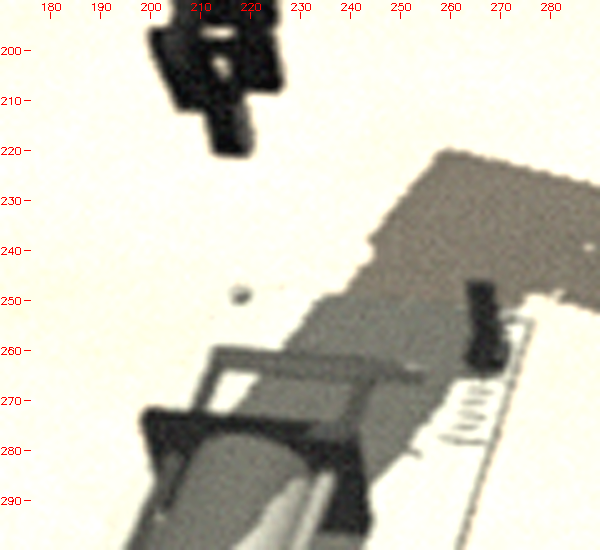

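The scene shows the bow bar centred at about (228.5,262), the pointer tip at (255,265), and the tab's top at (266,246), all matching my projections. I descend and pinch the bar.

Emit:
{"name": "drive_tool", "arguments": {"rows": "45 2 0 15 0; 45 0 0 25 0; 45 0 0 30 0; 45 0 0 30 0; 45 0 0 30 0; 45 0 0 25 0; 45 0 0 17 0; 45 0 0 8 0; 45 0 0 4 0; 45 0 0 0 0; 45 0 0 0 0"}}

```text
clock: 15.05
eef_pos: [0.5535, -0.2601, 0.0448]
tool_rot: [0.996, -0.094, 0.001, 0.0]
ft_force: [-0.7, -0.3, 0.1]
grip_width: 0.0448
```

Emit:
{"name": "drive_tool", "arguments": {"rows": "35 0 0 0 0; 25 0 0 0 0; 15 0 0 0 0; 0 0 0 0 0; 0 0 0 0 0; 0 0 0 0 0; 0 0 0 0 0; 0 0 0 0 0; 0 0 0 0 0"}}

```text
clock: 15.95
eef_pos: [0.5503, -0.2597, 0.0437]
tool_rot: [0.996, -0.094, -0.002, -0.0]
ft_force: [-6.3, 0.3, 5.6]
grip_width: 0.0119
```

```bash
python3 - <<'E'
from h import *
go([.5515,-.2593,.041],-.188)
E
```

```text
tool ang -0.1888 shift now-axes mm [ 1.1 -0.7  2.7] F [-6.3  0.3  5.6] z [-0.004  0.001 -1.   ] w 0.011851095778040013 t 15.95
turn -0.0007558740246678408 shift after turn [ 1.1 -0.7  2.7]
```

Emit:
{"name": "drive_tool", "arguments": {"rows": "0 -4 0 0 0; 0 -6 0 0 0; 0 -8 0 0 0; 0 -8 0 0 0; 0 -8 0 0 0; 0 -8 0 0 0; 0 -8 0 0 0; 0 -6 0 0 0; 0 -4 0 0 0; 0 0 0 0 0; 0 0 0 0 0; 0 0 0 0 0"}}

```text
clock: 17.15
eef_pos: [0.4977, -0.2493, 0.0438]
tool_rot: [0.996, -0.093, 0.004, 0.0]
ft_force: [10.4, -1.3, -6.3]
grip_width: 0.012
```

```bash
python3 - <<'E'
from h import *
go([.5025,-.1595,.041],-.188)
t=cam("top");s=cam("scene")
h=np.zeros((600,800,3),np.uint8);a=crop(s,210,280,220,280,10);h=a
b=crop(t,360,440,225,285,6)
H=np.zeros((960,700,3),np.uint8);H[:600]=h;H[600:960,:480]=b
cv2.imwrite("pics/c10.png",cv2.resize(H,None,fx=.625,fy=.625,interpolation=cv2.INTER_AREA))
np.savez("pics/c10.npz",t=t["image"],s=s["image"])
E
```

```text
tool ang -0.1872 shift now-axes mm [-12.1 -89.2   2.8] F [10.4 -1.3 -6.3] z [ 0.009 -0.001 -1.   ] w 0.011967824478058595 t 17.15
turn 0.0007504151995274544 shift after turn [-12.1 -89.1   2.8]
```

View pics/c10.png

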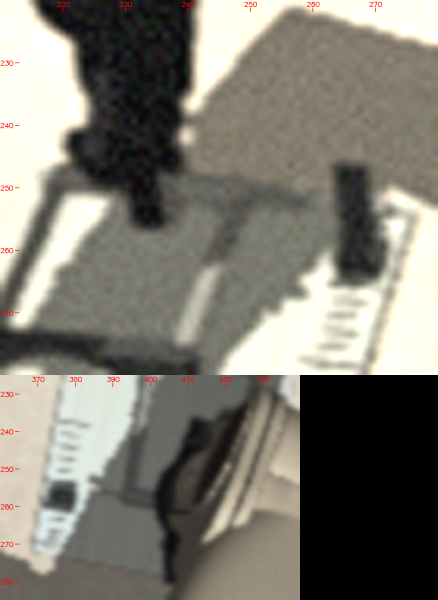

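The scene crop shows the pointer tip at about (259,252.5), still short of the tab (top at 266,246). All 12 views are used, so the rest is numeric. I take row profiles at subpixel level.

```bash
python3 - <<'E'
from h import *
z=np.load("pics/c10.npz")
S=cv2.cvtColor(z["s"],cv2.COLOR_RGB2GRAY);T=cv2.cvtColor(z["t"],cv2.COLOR_RGB2GRAY)
print("scene rows 242-270, cols 244-274")
for r in range(242,268): print(r,*S[r,244:274])
print("top rows 246-266 cols 368-400")
for r in range(246,268): print(r,*T[r,368:398])
E
```

```text
scene rows 242-270, cols 244-274
242 79 77 78 77 76 74 79 77 77 73 75 81 79 75 78 79 77 70 77 82 78 77 73 79 76 78 75 75 75 81
243 77 75 72 77 75 74 83 73 77 82 72 78 74 80 74 80 79 77 73 80 78 76 77 84 70 75 75 75 73 79
244 75 74 79 77 75 78 79 78 76 78 80 80 75 74 74 79 78 79 78 77 78 80 80 85 75 75 73 79 76 75
245 75 83 80 76 81 77 82 75 74 78 79 78 75 74 77 76 77 84 79 74 67 67 72 74 74 77 79 74 70 77
246 76 78 77 75 77 79 77 75 78 73 78 80 64 80 78 75 75 80 71 51 41 40 46 48 54 68 73 75 82 73
247 73 78 77 70 74 77 77 76 76 78 74 78 80 75 72 77 78 79 74 46 25 16 25 17 37 61 71 75 73 79
248 62 61 59 61 60 69 70 75 78 76 75 72 71 78 86 79 78 75 75 50 22 15 23 20 37 57 75 72 76 74
249 57 56 64 58 59 58 59 61 65 63 62 72 73 86 81 85 79 80 82 55 27 22 20 23 32 57 73 75 91 85
250 64 69 55 64 59 57 51 56 55 54 56 60 64 73 80 69 70 74 77 54 34 23 24 19 35 61 85 97 134 131
251 59 61 62 57 54 54 50 50 52 55 49 55 56 60 62 64 72 77 80 60 33 24 23 17 36 70 102 133 155 173
252 54 57 55 49 50 43 51 60 57 58 59 54 53 49 51 64 71 78 76 58 38 25 23 21 25 60 109 119 130 164
253 59 53 54 47 49 51 6
[... 3155 characters left out ...]
 82 102 121 109 81 64 64 65 65 65 64 65 64 64 64 64 64 64 63 63
262 128 112 122 143 147 143 137 130 126 131 136 135 115 81 63 61 64 65 65 64 64 64 65 65 64 64 64 65 65 65
263 129 113 123 142 139 128 118 105 105 129 146 138 106 70 62 62 64 66 65 65 64 65 65 65 65 64 64 65 65 65
264 130 116 125 143 147 142 140 136 137 143 143 119 83 64 62 63 64 65 65 64 64 65 65 65 63 64 64 65 65 65
265 131 120 130 145 146 142 140 141 144 148 143 112 74 63 61 64 64 66 65 65 64 65 65 64 64 65 65 65 65 65
266 126 127 139 146 136 115 108 115 127 139 137 106 72 62 62 63 64 65 66 64 65 64 65 64 64 64 65 65 66 66
267 119 127 144 148 136 113 109 121 132 135 113 82 65 63 62 64 64 66 65 64 64 65 65 65 65 64 65 66 65 66
```

```bash
python3 - <<'E'
from h import *
t=cam("top");s=cam("scene"); ax=np.array([np.cos(-.188),np.sin(-.188),0])
px=lambda P:round(float(ax@(P-bot.get_obs()["eef_pos"]))*1000,1)
for z in(.05,.055,.06,.065,.07): print(z,"ptr scene",px(onz(s,(254.5,251.4),z)),"ptr top",px(onz(t,(388,255.8),z)))
print("tab top scene +1.5:",px(onz(s,(265.5,246.0),.074))+1.5,"foot top",px(onz(t,(376,257.6),.024)))
A=bot.get_obs()["eef_pos"]; print(px(A))
# tab front/robot-side edges: scene axis check
print("foot front lower edge scene -9:",px(onz(s,(266,265.0),.012))-9,"foot rear edge top +9",px(onz(t,(376,260.7),.012))+9)
# tick marks in top: column 376..377 profile rows
g=cv2.cvtColor(t["image"],cv2.COLOR_RGB2GRAY)
print(bot.get_obs()["ft_force"].round(1))
E
```

```text
0.05 ptr scene -12.6 ptr top 2.0
0.055 ptr scene -7.4 ptr top 1.7
0.06 ptr scene -2.2 ptr top 1.4
0.065 ptr scene 3.1 ptr top 1.1
0.07 ptr scene 8.3 ptr top 0.7
tab top scene +1.5: -11.4 foot top -8.1
0.0
foot front lower edge scene -9: -9.3 foot rear edge top +9 -7.800000000000001
[11.4 -0.7 -7.3]
```

Measured against the pointer in each view, four estimates give 7–9.5 mm left to draw, and the two cleanest agree on about 9.4 mm. I draw that far.

Emit:
{"name": "drive_tool", "arguments": {"rows": "0 -3 0 0 0; 0 -4 0 0 0; 0 -2.5 0 0 0; 0 0 0 0 0; 0 0 0 0 0; 0 0 0 0 0"}}

```text
clock: 17.95
eef_pos: [0.4889, -0.2476, 0.0438]
tool_rot: [0.996, -0.093, 0.005, 0.0]
ft_force: [10.8, -0.4, -7.9]
grip_width: 0.0117
```

```bash
python3 - <<'E'
from h import *
t=cam("top");s=cam("scene"); o=bot.get_obs();A=o["eef_pos"];ax=np.array([np.cos(-.188),np.sin(-.188),0])
print(A.round(4),"moved",ax@(A-[.4977,-.2493,.0438]),"from home",ax@(A-[.5503,-.2597,.0437]),o["ft_force"].round(1),o["grip_width"])
S=cv2.cvtColor(s["image"],cv2.COLOR_RGB2GRAY);T=cv2.cvtColor(t["image"],cv2.COLOR_RGB2GRAY)
for r in range(243,256): print(r,*S[r,244:270])
print()
for r in range(252,264): print(r,*T[r,371:396])
# hanging box: bail bar dark/bright rows check vs reference picture c8 region
E
```

```text
[ 0.4889 -0.2476  0.0438] moved -0.008921934543027647 from home -0.06253882485090981 [11.7 -0.4 -7.8] 0.01199418261818473
243 76 76 80 79 76 75 78 78 76 75 80 76 76 78 75 76 77 79 72 79 77 76 75 79 81 70
244 76 82 77 79 74 78 77 80 75 79 75 74 74 73 81 80 77 80 82 78 74 77 80 82 77 77
245 73 73 72 71 74 77 72 78 76 81 79 80 80 78 77 77 81 75 75 77 62 73 69 71 72 77
246 57 64 58 62 59 62 64 67 70 75 79 74 73 72 82 84 81 76 73 52 43 37 40 50 48 69
247 56 62 60 58 57 59 60 59 61 61 57 63 57 71 88 86 82 78 76 51 25 25 26 27 39 65
248 74 61 63 61 68 61 55 57 54 52 53 55 56 67 74 75 75 81 72 47 23 17 21 18 30 62
249 58 64 59 56 53 51 54 51 57 51 53 56 58 56 57 57 69 83 73 52 35 18 23 23 29 58
250 59 57 56 53 56 45 47 48 57 59 59 61 55 55 52 56 64 79 71 60 32 24 20 20 26 61
251 67 73 61 48 54 53 55 66 68 72 69 57 65 62 61 59 65 78 76 58 40 21 18 23 32 68
252 74 71 63 52 53 53 67 73 74 67 69 73 72 75 71 71 77 80 73 59 32 21 21 20 29 68
253 72 72 61 53 55 58 69 69 75 75 72 75 80 77 73 77 73 73 74 66 38 24 26 18 26 59
254 72 64 53 48 51 54 75 73 75 76 75 73 74 68 75 78 78 71 72 62 42 21 15 20 
[... 423 characters left out ...]
64 65 63 51 41 41 45
256 115 94 55 31 24 26 27 29 47 96 135 145 133 99 69 64 65 65 64 65 62 51 40 40 45
257 97 82 50 26 26 30 32 29 47 95 134 144 128 99 79 69 65 63 63 65 61 49 39 39 44
258 82 69 47 33 29 29 29 26 47 100 136 141 115 95 93 78 60 56 58 59 55 45 38 39 40
259 75 53 44 41 41 40 38 37 62 112 143 137 103 75 71 62 52 50 49 51 48 43 42 42 42
260 99 86 78 68 62 56 48 48 79 123 141 119 81 63 62 62 61 59 57 52 46 42 42 45 46
261 133 137 134 122 109 97 85 82 103 132 136 104 69 62 64 65 64 64 64 61 50 42 40 40 42
262 143 147 144 137 129 127 130 135 139 135 112 80 64 63 65 65 65 64 64 64 58 50 46 45 43
263 142 140 129 117 105 106 129 146 145 119 81 63 62 64 65 66 65 63 64 65 63 61 60 60 60
```

Emit:
{"name": "drive_tool", "arguments": {"rows": "0 -0.7 0 0 0; 0 0 0 0 0; 0 0 0 0 0; 0 0 0 0 0"}}

```text
clock: 18.45
eef_pos: [0.4885, -0.2475, 0.0438]
tool_rot: [0.996, -0.093, 0.005, 0.0]
ft_force: [11.4, -0.5, -8.5]
grip_width: 0.012
```

```bash
python3 - <<'E'
from h import *
t=cam("top");s=cam("scene"); o=bot.get_obs();A=o["eef_pos"];ax=np.array([np.cos(-.188),np.sin(-.188),0]);ay=np.array([np.sin(.188),np.cos(.188),0])
print(A.round(4),"from home",ax@(A-[.5503,-.2597,.0437]),o["ft_force"].round(1),o["grip_width"],o["clock"],"jv",np.abs(o["joint_vel"]).max())
S=np.mean([cv2.cvtColor(cam("scene")["image"],cv2.COLOR_RGB2GRAY).astype(float) for _ in range(6)],0)
T=np.mean([cv2.cvtColor(cam("top")["image"],cv2.COLOR_RGB2GRAY).astype(float) for _ in range(3)],0)
def cen(I,c,r0,r1,bg):
    w=np.clip(bg-I[r0:r1,c],0,None); return float((w*np.arange(r0,r1)).sum()/w.sum())
px=lambda P:round(float(ax@(P-A))*1000,1)
for c in range(252,259): r=cen(S,c,244,253,72); print("scene fin",c,round(r,2),px(onz(s,(c,r),.06)))
r=cen(T,388,257,261,62);print("top fin",round(r,2),px(onz(t,(388,r),.06)))
print("tab scene",px(onz(s,(265.5,246.0),.074))+1.5,"foot top",px(onz(t,(376,257.6),.024)))
# hanging box vs picture taken after release
b=cv2.imread("pics/c8.png",0)[:,400:]; a=cv2.cvtColor(crop(s,400,500,160,310,4),cv2.COLOR_BGR2GRAY)
R=lambda I:I[205:250,95:135].astype(np.float32)
print("bail L shift px",cv2.phaseCorrelate(R(b),R(a)),cv2.phaseCorrelate(b[205:250,200:265].astype(np.float32),a[205:250,200:265].astype(np.float32)))
E
```

```text
[ 0.4885 -0.2475  0.0438] from home -0.063018692750667 [12.1 -0.8 -8.9] 0.012140388432703684 18.55 jv 0.0010069442763127059
scene fin 252 248.66 -2.9
scene fin 253 248.62 -3.5
scene fin 254 248.85 -2.8
scene fin 255 248.97 -2.7
scene fin 256 248.95 -3.1
scene fin 257 249.2 -2.5
scene fin 258 249.7 -0.7
top fin 259.06 1.4
tab scene -1.9 foot top 1.4
bail L shift px ((0.2392619997572325, 0.24908782883881742), 0.827726374997033) ((0.04269319089245727, 0.5480887044205005), 0.8700396181624612)
```

Top view: pointer and tab agree to 0 mm. Scene view: to about 1 mm. The box hasn't shifted, so I hand in.

```bash
python3 -c "
from h import *
print(bot.job_done())"
```

```text
the job is handed in; nothing more can be done
None
```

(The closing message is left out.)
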